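Bolt the split lid of the reagent chest

TASK

Lock the split lid of the blue reagent chest: lift the bolt's red-knobbed handle clear, slide the bolt across over the keeper, feel for the keeper's notch and turn the handle fully down into it, then let go. Be gentle with the springy brass notch plate: never force the handle down or sideways against it. Leave everything else on the bench and on the chest where it stands.

Things in the scene. Friction and masses are not known exactly. Their poses are not given: they have to be found in the camera images.
- chest: blue reagent chest, 240 (x) x 400 (y) x 118 mm high, fixed to the bench, with two light grey lid leaves that meet at its y = 0. Origin under its centre; -x is its front, facing the robot, z up. A barrel bolt lies on top near the front edge, its axis along the chest's y at x = -90, z = 144 mm (26 mm above the leaves). Its guides on the -y leaf rise at most 12 mm above the axis
- bolt_root (a point): point on the bolt axis where the handle's root is when the bolt is drawn back: chest x = -90, y = -38, z = 144 mm. Axes as the chest
- bolt (a joint): slide of the steel bolt along the chest's +y, m: 0 = drawn back (open), 0.132 = end of travel. Starts between 0 and 0.012, rubs with about 3 N, stays where it is left. The handle's root is at chest y = -38 mm + this value. The handle is in line with the keeper's notch at a value somewhere between 0.085 and 0.117, different every time
- handle (a joint): turn of the handle about the bolt axis, rad: 0 = upright, 1.57 = fully down, level and pointing to the chest's front (-x). Starts between 1.1 and 1.5, rubs with about 0.07 Nm, stays where it is left. It reads about 0.75 when resting on the notch plate's top edge; below 0.7 it passes over the plate
- knob (a point): centre of the red ball knob, 24 mm across, 62 mm from the bolt axis: chest x = -90 - 62 sin(turn), y = -38 + slide, z = 144 + 62 cos(turn) mm. The stem is a flat bar 10 mm wide (y), 8 mm thick. With the handle down the knob overhangs the chest's front with free air below; gripped from above with a finger on its +y and its -y side it swivels between them
- keeper: slotted steel base 44 x 104 x 2 mm fixed on the +y leaf, origin under its centre at chest x = -90, y = 56, z = 118 mm, axes as the chest. A strike with a brass notch plate is clamped somewhere along it, and this pose does NOT tell where: the centre of the notch is anywhere from chest y = 47 to 79 mm. Find it by feel, or by eye
- plate_edge (a point): middle of the range for the notch: chest x = -114, y = 63, z = 162.5 mm, level with the brass plate's top edge. Plate 4 mm thick, upright, along y. Notch 14 mm wide, open at the top; edge 36 mm long on its -y side, 12 mm on its +y side, then a steel staple stops the stem 13 mm past the notch. The plate gives downward on springs, 3 N per mm, up to 8 mm; over 20 N on it is forcing
- tip_box: blue pipette-tip box, 68 x 92 x 48 mm, on the rear of the chest's bolt-side leaf; origin under its centre. Bystander
- jar: white jar, 48 mm across, 60 mm tall, on the rear of the chest's keeper-side leaf; origin under its centre. Bystander
- amber_bottle: amber bottle with a red cap, 90 mm across, 170 mm tall; origin under its centre. Bystander on the bench
- clear_bottle: clear bottle with an orange cap, 70 mm across, 140 mm tall; origin under its centre. Bystander on the bench
- pink_rack: pink tube rack with tubes, 90 x 160 x 77 mm; origin under its centre. Bystander on the bench
- green_rack: green tube rack with tubes, 90 x 160 x 77 mm; origin under its centre. Bystander on the bench
- petri_dish: clear dish, 90 mm across, 15 mm tall; origin under its centre. Bystander on the bench
- orange_tip_box: orange pipette-tip box, 68 x 92 x 48 mm; origin under its centre. Bystander on the bench

How it is judged:
On the way:
1. the handle is raised and the bolt slid across until the handle stands over the keeper (slide past 65 mm, handle less than 0.95 rad from upright) (value of joint bolt above 0.065 m and value of joint handle below 0.95 rad), for 0.1 s.
At the end, for the whole second after the job is handed in: The bolt is slid across (more than 75 mm) with its handle turned down into the keeper's notch (more than 1.35 rad from upright, 1.57 being fully down), and let go (value of joint bolt above 0.075 m and value of joint handle above 1.35 rad); the robot touches nothing.
It fails at once if the keeper (its notch plate and staple included) is pressed with more than 20 N (contact force between anything else and keeper above 20 N).
It fails at once if something else on the bench or on the chest is moved by more than 30 mm (distance of any of tip_box, jar, amber_bottle, clear_bottle, pink_rack, green_rack, petri_dish, orange_tip_box from where it was at the start of the episode above 0.03 m).
It also fails if it takes over 64 s, if anything falls off the work surface, if the arm or the gripper's body presses on something with over 40 N, if the wrist force passes 120 N, or if a joint passes its speed limit or range.

ROBOT

A 7-joint arm with a two-finger parallel gripper is mounted at the origin on the work surface. World frame = base frame: x ahead of the robot, y to its left, z up, the work surface at z = 0. Lengths are in m, angles in rad, forces in N, time in s.
With the tool pointing down it reaches from about 0.4 to 0.85 m from the base axis. Payload 10.4 kg.
Tool frame: the origin (TCP) lies between the finger pads; the fingertips stand 11 mm ahead of it and the grasp point (between the pads) lies 8 mm behind it; x points along the fingers, y is the direction in which the jaws open and shut, and the axes are right-handed (so a half turn about x gives the same grasp; the last joint's range is limited). The gripper opens to 87 mm and grips with 3 to 60 N. Pads are 19 mm wide; open, the fingers measure 117 mm over their backs; the gripper's body (75 mm by 190 mm) begins 51 mm behind the grasp point.
Start: joints at [1.149, 0.332, -0.065, 1.46, 0.022, 1.35, -0.088], TCP at [0.243, -0.576, 0.234] pointing down, gripper open.
Joint ranges: [-2.6, 2.6], [-0.5, 2.12], [-1.47, 1.34], [0.16, 2.42], [-1.27, 4.41], [0.06, 2.06], [-2.6, 2.6]. Speed limits (rad/s): [2.22, 2.22, 2.79, 2.79, 3.14, 3.14, 3.14].

INTERFACE

Orientations are given as a unit quaternion [x, y, z, w].
In Python, from bench import r, cams, ticket gives the robot as it stands. The module is installed in compiled form; this text tells all that it offers.
- The arm moves only by the tool drive_tool, never from a script. Its argument "moves" is text: rows parted by semicolons, each of 5 numbers parted by spaces: the shift along the world's x, y, z in m, then the turn about the world's z in degrees, then the closure, from 0 (fully open) to 1 (shut). In form: x y z twist grip; .... A call has 1 to 20 rows; each row shifts and turns the commanded pose from where the row before left it; what a row does not reach is not made up. A row lasts 1/8 s, in which the tool goes at most 62.5 mm and 10.7 degrees, less where a joint would pass 70% of its speed; a pose out of reach is approached as far as the arm can. A call is refused whole if a number of a shift passes 0.0625 or a number of a turn 10.7, either way. A call with a gripper value outside its range is refused whole. The fingers move at their own pace and stop on an object; "newtons" is the grip in N (left out, the last holds). Time passes only in rows, so rows that do not move let the fingers close. It gives the time, the measured TCP pose, the force and the opening at its end, in the units of the state.
- r.read_state(): the state, without advancing time (a new reading comes with each control period).
- cams.camera(name): name is "scene" or "top" or "wrist"; returns a dict with "color" (480x640x3 uint8, red, green, blue), "fx", "fy", "cx", "cy" (pixels), "extrinsics" (4x4, takes a point from camera to world coordinates). Camera axes: x right, y down, z forward; pixel columns grow to the right and rows downward; lengths in m; the calibration is good to about 2 mm. A picture is of the moment at which its call begins. There is no depth.
- ticket.close_job(): hands the job in, once; it reports no verdict.
The state is a dict: "time": time; "joint_positions": joint angles; "joint_vel": joint speeds; "joint_torque": joint torques, N m; "ee_pos": TCP position; "eef_rot": TCP orientation; "ft_force": force on the tool from outside, world axes, zero at the start; "torque": the same for the moment, N m; "width": finger opening in m.
Only numpy, scipy, OpenCV 4.12 (cv2) and the standard library are available. Lean on these libraries where they do the work, as an engineer would, in place of code of your own. Each camera call takes 0.05 s, during which the arm holds its last target.

## Working session

There is one attempt and no reset: what is moved stays moved. The work goes in short steps, Python scripts to look and compute and a tool call to move; the robot and the scene stay as the last step left them, time stands still between calls to the robot, and variables do not carry over. Pictures are saved under pics/ and viewed, and the job is handed in when it is done.

Besides the shell and the picture viewer there is one more tool, called after ">>>" as name(argument=value, ...) on one line, values as JSON. drive_tool: Moves the arm, as the interface text tells. Its arguments: {"type":"object","properties":{"moves":{"type":"string"},"newtons":{"type":"number"}},"required":["moves"]}

```bash
mkdir -p pics
python3 - <<'E'
from bench import r,cams
import cv2,numpy as np
s=r.read_state();print({k:np.round(v,3) for k,v in s.items()})
for n in ("scene","top","wrist"):
    c=cams.camera(n);cv2.imwrite(f"pics/{n}0.png",c["color"][:,:,::-1]);np.savez(f"pics/{n}0.npz",**c)
    print(n,c["fx"],c["cx"],c["cy"],np.round(c["extrinsics"],3).tolist())
E
```

```text
{'time': np.float64(0.0), 'joint_positions': array([ 1.149,  0.333, -0.065,  1.461,  0.022,  1.35 , -0.089]), 'joint_vel': array([ 0.   ,  0.001,  0.003,  0.002,  0.   ,  0.   , -0.001]), 'joint_torque': array([-0.0000e+00, -6.2326e+01,  2.5000e-02, -3.8990e+01, -6.1000e-02,
        4.0000e-02,  0.0000e+00]), 'ee_pos': array([ 0.243, -0.576,  0.233]), 'eef_rot': array([-0.693, -0.141,  0.693, -0.14 ]), 'ft_force': array([-0.293,  0.168,  0.449]), 'torque': array([ 0.017, -0.025,  0.02 ]), 'width': np.float64(0.087)}
scene 544.6521625877623 322.11485076497115 235.69337396485 [[-0.882, 0.329, -0.337, 0.994], [0.47, 0.644, -0.603, 0.824], [0.019, -0.691, -0.723, 1.128], [0.0, 0.0, 0.0, 1.0]]
top 462.6372118575534 309.6114453721954 238.8564371964046 [[0.004, -0.991, 0.137, 0.37], [-1.0, -0.003, 0.011, -0.005], [-0.011, -0.137, -0.991, 1.398], [0.0, 0.0, 0.0, 1.0]]
wrist 334.5883650022476 326.3180500564375 234.3664966232636 [[0.39, -0.889, -0.24, 0.308], [-0.921, -0.376, -0.101, -0.548], [-0.001, 0.261, -0.965, 0.384], [0.0, 0.0, 0.0, 1.0]]
```

View pics/scene0.png

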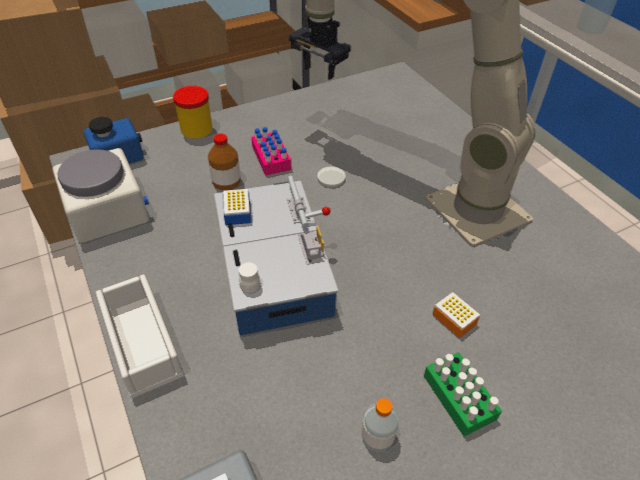

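View pics/top0.png

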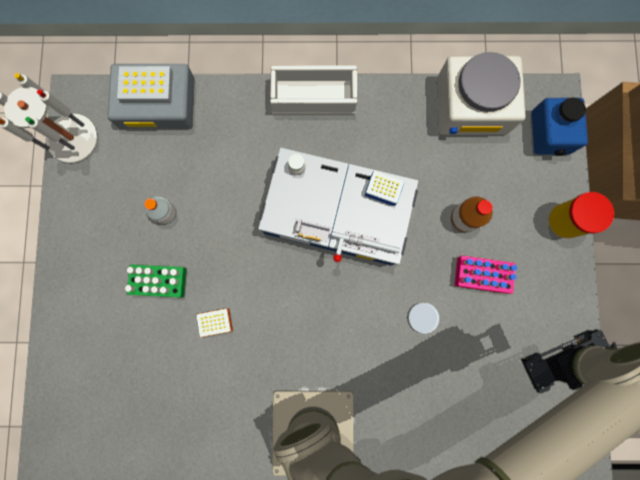

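View pics/wrist0.png

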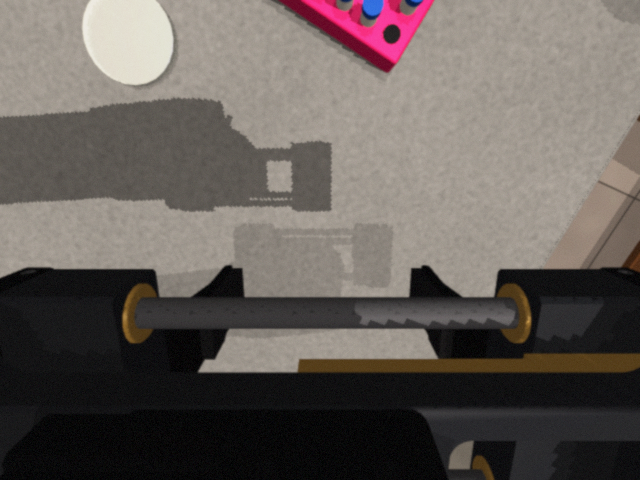

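Scene: chest at around px (340,207) in the top view, red knob at (338,258), and brass plate at about (310,236). Next I measure the chest corners and the knob.

```bash
cat > h.py <<'E'
import numpy as np,cv2
def load(n): return dict(np.load(n))
def ray(c,u,v):
    E=c["extrinsics"];d=E[:3,:3]@np.array([(u-c["cx"])/c["fx"],(v-c["cy"])/c["fy"],1]);return E[:3,3],d/np.linalg.norm(d)
def plane(c,u,v,z):
    o,d=ray(c,u,v);return o+d*(z-o[2])/d[2]
def proj(c,p):
    q=np.linalg.inv(c["extrinsics"])@np.append(p,1);return np.array([c["fx"]*q[0]/q[2]+c["cx"],c["fy"]*q[1]/q[2]+c["cy"]])
def tri(c1,p1,c2,p2):
    A=[];b=[]
    for c,p in((c1,p1),(c2,p2)):
        o,d=ray(c,*p);M=np.eye(3)-np.outer(d,d);A.append(M);b.append(M@o)
    x=np.linalg.lstsq(np.vstack(A),np.hstack(b),rcond=None)[0]
    return x,[np.linalg.norm(A[i]@x-b[i]) for i in(0,1)]
def red(img,box):
    u0,v0,u1,v1=box;h=cv2.cvtColor(img,cv2.COLOR_RGB2HSV)[v0:v1,u0:u1].astype(int)
    m=((h[...,0]<6)|(h[...,0]>174))&(h[...,1]>170)&(h[...,2]>90)
    n,l,s,ce=cv2.connectedComponentsWithStats(m.astype(np.uint8));i=1+np.argmax(s[1:,4]);return ce[i]+[u0,v0],s[i]
E
python3 - <<'E'
from h import *
t=load("pics/top0.npz");s=load("pics/scene0.npz")
img=t["color"];h=cv2.cvtColor(img,cv2.COLOR_RGB2HSV)
m=((h[...,2]>150)&(h[...,1]<45)).astype(np.uint8);m[:140]=0;m[280:]=0;m[:,:250]=0;m[:,430:]=0
m=cv2.morphologyEx(m,cv2.MORPH_CLOSE,np.ones((9,9)))
cn=max(cv2.findContours(m,0,2)[0],key=cv2.contourArea)
hull=cv2.convexHull(cn)
P=np.array([plane(t,*q[0],0.118)[:2] for q in hull]).astype(np.float32)
re=cv2.minAreaRect(P*1000);print(re);print(np.round(cv2.boxPoints(re)))
ap=cv2.approxPolyDP(hull,6,True);print(ap.reshape(-1,2).tolist())
kt=red(img,(310,240,360,280));ks=red(s["color"],(310,195,340,225));print(kt,ks)
print(tri(t,kt[0],s,ks[0]))
cv2.imwrite("pics/topz.png",cv2.resize(img[140:280,250:430,::-1],None,fx=4,fy=4,interpolation=2))
cv2.imwrite("pics/scz.png",cv2.resize(s["color"][165:335,205:345,::-1],None,fx=3.5,fy=3.5,interpolation=2))
E
```

```text
((642.2008666992188, -72.03814697265625), (409.80126953125, 266.4278564453125), 76.96862030029297)
[[ 466. -242.]
 [ 726. -302.]
 [ 818.   98.]
 [ 559.  158.]]
[[279, 148], [417, 179], [400, 263], [259, 229]]
(array([336.97619048, 257.73809524]), array([24, 15,  8,  7, 42], dtype=int32)) (array([325.64, 210.46]), array([12, 12,  8,  8, 50], dtype=int32))
(array([ 0.48990629, -0.0651562 ,  0.15317117]), [np.float64(0.00011531174036701721), np.float64(0.00011531174036680094)])
```

View pics/topz.png

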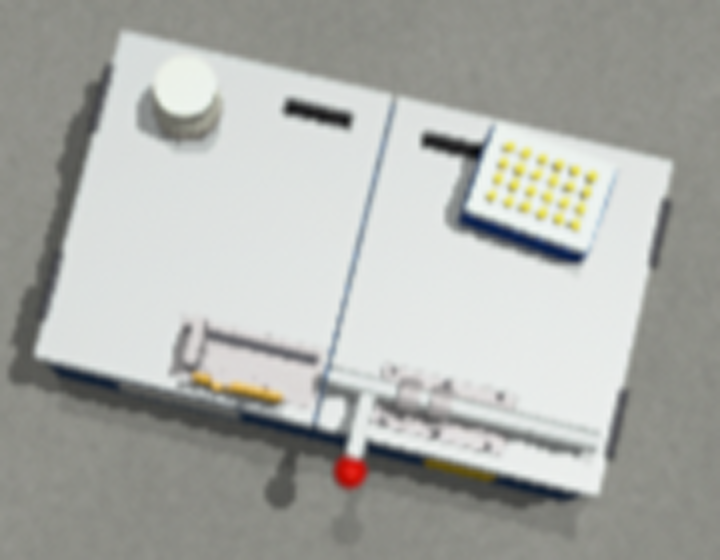

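View pics/scz.png

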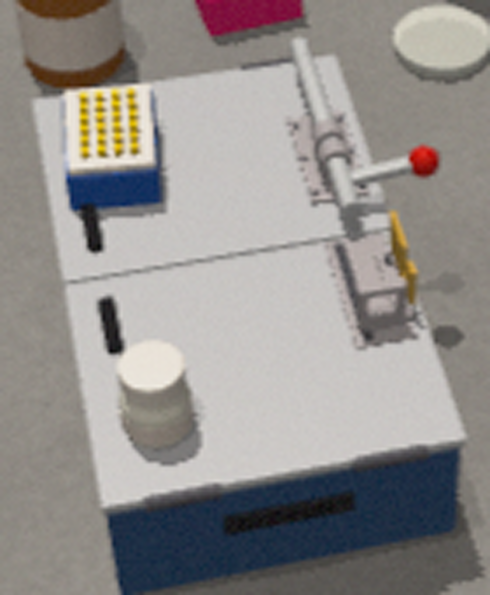

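Corners in the zoom: (121,31), (673,161), (600,494), (36,356). The brass plate shows a long part at about x=230–284 and a short part at about 193–213, so the notch is at about x=221. I'll fit the chest pose and the plate positions from these.

```bash
cat >> h.py <<'E'
def chest(c,quad):
    W=np.array([plane(c,*q,0.118)[:2] for q in quad]);L=np.array([[.12,.2],[.12,-.2],[-.12,-.2],[-.12,.2]])
    wc=W-W.mean(0);th=np.arctan2((L[:,0]*wc[:,1]-L[:,1]*wc[:,0]).sum(),(L*wc).sum())
    R=np.array([[np.cos(th),-np.sin(th)],[np.sin(th),np.cos(th)]]);t=W.mean(0);return R,t,th,(L@R.T+t-W)*1000
E
python3 - <<'E'
from h import *
t=load("pics/top0.npz");s=load("pics/scene0.npz")
Q=np.array([[121,31],[673,161],[600,494],[36,356]])/4+[249.6,139.6]
R,o,th,res=chest(t,Q);print(o,np.degrees(th),np.round(res,1).tolist())
# scene view: visible corners in scz /3.5 + (205,165): 
S=np.array([[103,508],[34,99],[338,56],[463,440]])/3.5+[204.6,164.6]
R2,o2,th2,res2=chest(s,S);print(o2,np.degrees(th2),np.round(res2,1).tolist())
k=np.array([.4899,-.0652]);print("knob in chest",R.T@(k-o),R2.T@(k-o2))
for n,c,box in(("t",t,(290,225,330,250)),("s",s,(310,220,330,260))):
    u0,v0,u1,v1=box;h=cv2.cvtColor(c["color"],cv2.COLOR_RGB2HSV)[v0:v1,u0:u1].astype(int)
    m=(h[...,0]>12)&(h[...,0]<30)&(h[...,1]>110);vv,uu=np.nonzero(m)
    pts=np.array([R.T@(plane(c,u+u0,v+v0,0.158)[:2]-o) for u,v in zip(uu,vv)])*1000
    i=np.argsort(pts[:,1]);print(n,np.round(pts[i]).astype(int).tolist())
np.savez("chest.npz",R=R,o=o,th=th)
E
```

```text
[ 0.64520091 -0.07218608] -13.633894807174238 [[-2.3, -1.9], [-1.1, 2.1], [2.4, 1.7], [1.0, -1.9]]
[ 0.64365391 -0.07158152] -14.26838270247002 [[-1.2, -2.4], [-1.6, 3.0], [2.6, 0.6], [0.2, -1.2]]
knob in chest [-0.15257154 -0.02981785] [-0.15058371 -0.03171018]
t [[-115, 29], [-118, 31], [-116, 32], [-113, 33], [-116, 35], [-114, 35], [-117, 37], [-114, 38], [-118, 40], [-115, 40], [-112, 41], [-118, 42], [-116, 43], [-113, 44], [-116, 46], [-114, 46], [-117, 48], [-114, 49], [-118, 51], [-115, 52], [-118, 54], [-116, 54], [-113, 55], [-119, 56], [-116, 57], [-114, 58], [-117, 59], [-114, 60], [-118, 62], [-119, 67], [-119, 70], [-117, 71], [-117, 73], [-118, 76], [-115, 77], [-116, 79], [-113, 80], [-117, 82], [-114, 83], [-117, 84], [-115, 85]]
s [[-117, 21], [-116, 25], [-115, 28], [-118, 29], [-114, 31], [-117, 32], [-113, 35], [-116, 35], [-113, 38], [-115, 39], [-117, 39], [-112, 42], [-114, 42], [-117, 43], [-111, 45], [-113, 46], [-116, 46], [-118, 47], [-110, 48], [-112, 49], [-115, 49], [-117, 50], [-109, 52], [-112, 52], [-114, 53], [-116, 53], [-108, 55], [-111, 56], [-113, 56], [-116, 57], [-108, 58], [-110, 59], [-112, 59], [-115, 60], [-109, 62], [-112, 63], [-114, 63], [-108, 65], [-111, 66], [-113, 67], [-107, 69], [-110, 69], [-112, 70], [-115, 70], [-109, 72], [-111, 73], [-114, 74], [-116, 74], [-108, 76], [-111, 76], [-113, 77], [-115, 77], [-118, 78], [-107, 79], [-110, 80], [-112, 80], [-115, 81], [-117, 81], [-107, 82], [-109, 83], [-111, 83], [-114, 84], [-116, 84], [-110, 87], [-113, 87], [-115, 88], [-112, 90], [-111, 93], [-110, 97], [-110, 100], [-109, 103], [-108, 106], [-107, 109]]
```

Run:
```python
from h import *
from scipy.spatial.transform import Rotation as Ro
from bench import r
s=r.read_state();M=Ro.from_quat(s["eef_rot"]).as_matrix();print(np.round(M,3))
y=M[:2,1];a=np.degrees(np.arctan2(y[1],y[0]));print("jaw angle",a,"target",90-13.9,"turn mod180",(76.1-a+90)%180-90)
```

```text
[[-0.     0.388 -0.922]
 [ 0.001 -0.922 -0.388]
 [-1.    -0.001  0.   ]]
jaw angle -67.15159219393414 target 76.1 turn mod180 -36.74840780606587
```

>>> drive_tool(moves="0 0 0.03 0 0;0 0.0 0.03 0 0;0.018 0.038 0 -2.8 0;0.018 0.038 0 -2.8 0;0.018 0.038 0 -2.8 0;0.018 0.038 0 -2.8 0;0.018 0.038 0 -2.8 0;0.018 0.038 0 -2.8 0;0.018 0.038 0 -2.8 0;0.018 0.038 0 -2.8 0;0.018 0.038 0 -2.8 0;0.018 0.038 0 -2.8 0;0.018 0.038 0 -2.8 0;0.018 0.038 0 -2.8 0;0.018 0.038 0 -3.1 0;0 0 0 0 0;0 0 0 0 0", newtons=10)

```text
time: 2.28
ee_pos: [0.4764, -0.0825, 0.2933]
eef_rot: [-0.702, 0.085, 0.702, 0.085]
ft_force: [-0.0, -0.2, 0.5]
width: 0.0868
```

Run:
```python
from h import *
from bench import r,cams
from scipy.spatial.transform import Rotation as Ro
for n in ("top","scene","wrist"):
    c=cams.camera(n);cv2.imwrite(f"pics/{n}1.png",c["color"][:,:,::-1]);np.savez(f"pics/{n}1.npz",**c)
y=Ro.from_quat(r.read_state()["eef_rot"]).as_matrix()[:,1];print(y,np.degrees(np.arctan2(y[1],y[0])))
```

```text
[-2.41000504e-01 -9.70524907e-01  4.01619012e-04] -103.94559959001859
```

View pics/wrist1.png

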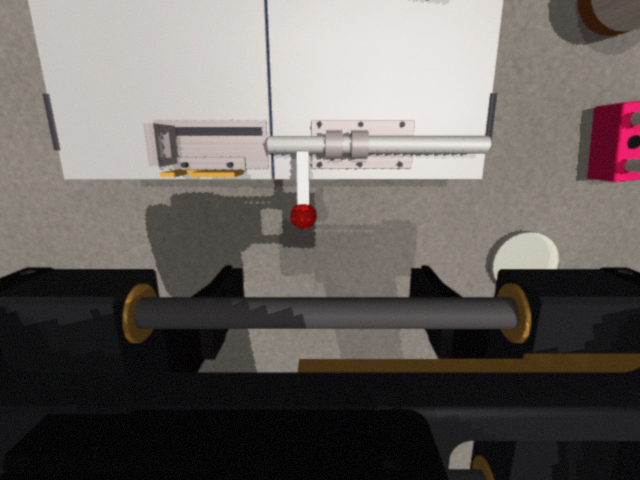

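Wrist view: knob at (303,215), bolt axis along row ≈145, brass plate at about cols 160–243, row 173. The jaws line up with the bolt. I'll measure both more finely in this view.

Run:
```python
from h import *
w=load("pics/wrist1.npz");t=load("pics/top1.npz");s=load("pics/scene1.npz");d=np.load("chest.npz");R,o=d["R"],d["o"]
print(np.round(w["extrinsics"],4).tolist())
h=cv2.cvtColor(w["color"],cv2.COLOR_RGB2HSV)
kw,st=red(w["color"],(280,195,330,240));ks,_=red(s["color"],(310,195,345,225));print(kw,st,ks)
p,e=tri(w,kw,s,ks);print("knob w/s",p,e, "chest",R.T@(p[:2]-o))
print("wrist plane",plane(w,*kw,.151))
# wrist chest: bolt axis line and seam/edges
for q in [(270,145),(488,145),(302,145)]: 
    a=plane(w,*q,.150);print(q,a,R.T@(a[:2]-o))
cs=[(64,179),(484,179)]
for q in cs: 
    a=plane(w,*q,.118);print(q,a,R.T@(a[:2]-o))
a=plane(w,270,120,.118);print("seam",R.T@(a[:2]-o))
m=(h[...,0]>12)&(h[...,0]<32)&(h[...,1]>110);m[200:]=0
vv,uu=np.nonzero(m)
for v in sorted(set(vv)): print(v,uu[vv==v].min(),uu[vv==v].max(),"".join('#' if m[v,u] else '.' for u in range(150,250)))
for u in (160,174,181,186,195,243):
    a=plane(w,u,173,.1625);print(u,R.T@(a[:2]-o))
cv2.imwrite("pics/wz.png",cv2.resize(w["color"][110:240,135:325,::-1],None,fx=4,fy=4,interpolation=2))
```

```text
[[-0.2396, -0.9373, -0.2532, 0.5451], [-0.9709, 0.2315, 0.062, -0.1003], [0.0005, 0.2607, -0.9654, 0.4445], [0.0, 0.0, 0.0, 1.0]]
[302.77087794 215.91006424] [ 11  10  25  24 467] [325.63829787 210.68085106]
knob w/s [ 0.48990792 -0.06517901  0.15228031] [np.float64(0.00014713048186223968), np.float64(0.00014713048186206317)] chest [-0.15256879 -0.02979559]
wrist plane [ 0.48980955 -0.06507282  0.151     ]
(270, 145) [ 0.55578016 -0.05374093  0.15      ] [-0.09124887 -0.00315259]
(488, 145) [ 0.51135122 -0.23376436  0.15      ] [-0.09199128 -0.18857594]
(302, 145) [ 0.54926027 -0.08015913  0.15      ] [-0.09135781 -0.03036323]
(64, 179) [0.57416314 0.15370912 0.118     ] [-0.1222834   0.20278505]
(484, 179) [ 0.47678446 -0.2407792   0.118     ] [-0.12393049 -0.20354109]
seam [-0.06896882  0.00096475]
0 583 583 ....................................................................................................
1 589 590 ....................................................................................................
2 585 589 ........................................................
[... 3892 characters left out ...]
#############################################################.......
173 160 242 ..........###################################################################################.......
174 160 239 ..........########################......##################################################..........
175 160 236 ..........###################............##############################################.............
176 161 234 ...........##############.................###########################################...............
160 [-0.11335078  0.08737356]
174 [-0.11339786  0.07573295]
181 [-0.1134214   0.06991246]
186 [-0.11343822  0.06575489]
195 [-0.11346849  0.05827111]
243 [-0.11362994  0.01835418]
```

View pics/wz.png

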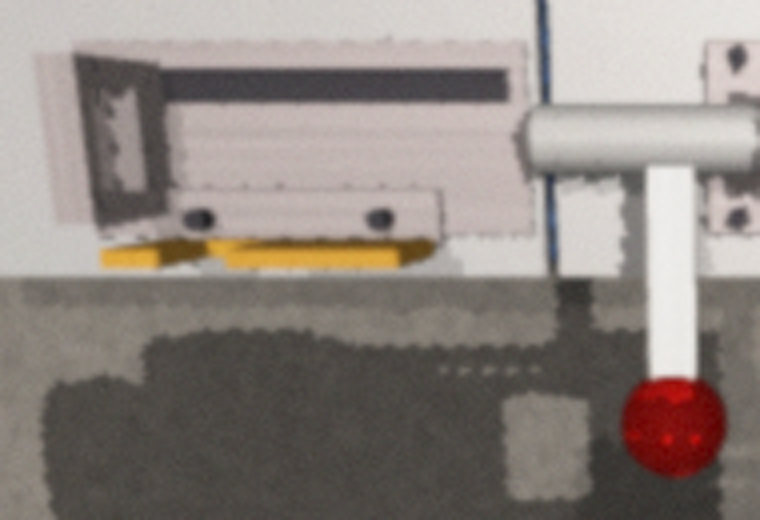

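>>> drive_tool(moves="0.0135 0.017 0 0 0;0 0 -0.04 0 0;0 0 -0.04 0 0;0 0 -0.04 0 0;0 0 -0.029 0 0;0 0 0 0 0;0 0 0 0 0.3;0 0 0 0 0.6;0 0 0 0 0.75;0 0 0 0 0.85;0 0 0 0 1;0 0 0 0 1;0 0 0 0 1;0 0 0 0 1;0 0 0 0 1;0 0 0 0 1", newtons=8)

```text
time: 4.42
ee_pos: [0.4902, -0.065, 0.1445]
eef_rot: [-0.702, 0.085, 0.702, 0.085]
ft_force: [-0.4, -0.4, -0.1]
width: 0.0228
```

>>> drive_tool(moves="0.0008 -0.0002 0.0042 0 1;0.0009 -0.0002 0.0043 0 1;0.0015 -0.0003 0.0043 0 1;0.0015 -0.0004 0.0044 0 1;0.0021 -0.0005 0.0041 0 1;0.0022 -0.0006 0.0041 0 1;0 0 0 0 1")

```text
time: 5.3
ee_pos: [0.4995, -0.0673, 0.1705]
eef_rot: [0.702, -0.085, -0.702, -0.085]
ft_force: [-3.9, -0.9, 2.8]
width: 0.0227
```

>>> drive_tool(moves="0.0022 -0.0005 0.0042 0 1;0.0024 -0.0006 0.0040 0 1;0.003 -0.0008 0.0034 0 1;0.003 -0.0008 0.0034 0 1;0.0035 -0.0009 0.0029 0 1;0.0036 -0.0009 0.0029 0 1;0.0024 -0.0006 0.0018 0 1;0.0024 -0.0006 0.0016 0 1;0 0 0 0 1")

```text
time: 6.42
ee_pos: [0.5221, -0.0729, 0.1943]
eef_rot: [0.702, -0.085, -0.702, -0.085]
ft_force: [0.7, -2.3, -3.1]
width: 0.023
```

Run:
```python
from h import *
from bench import r,cams
from scipy.spatial.transform import Rotation as Ro
for n in ("scene","wrist"):
    c=cams.camera(n);cv2.imwrite(f"pics/{n}2.png",c["color"][:,:,::-1]);np.savez(f"pics/{n}2.npz",**c)
    if n=="scene":cv2.imwrite("pics/scz2.png",cv2.resize(c["color"][165:335,205:405,::-1],None,fx=3.5,fy=3.5,interpolation=2))
```

```text
(no output)
```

View pics/scz2.png

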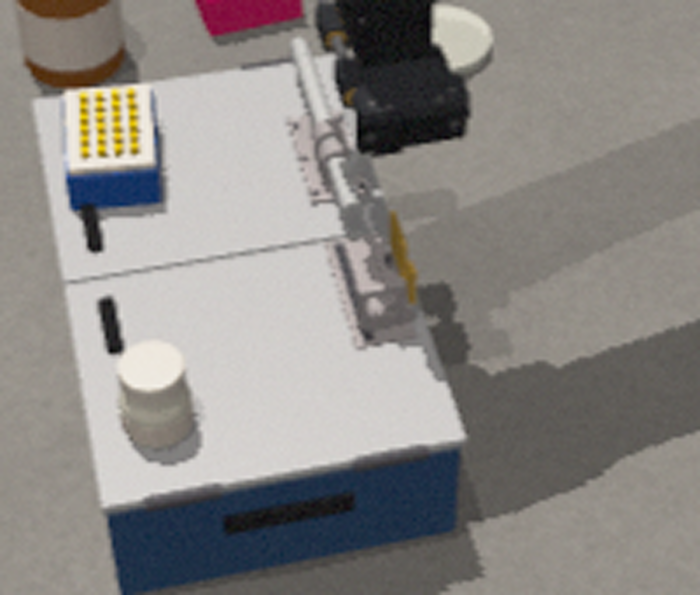

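View pics/wrist2.png

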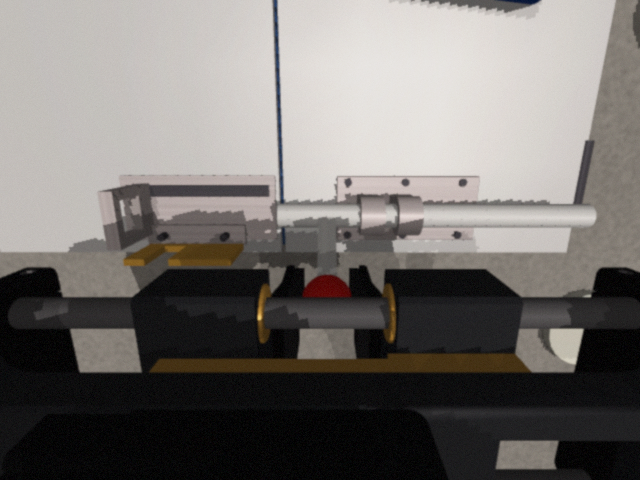

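The knob is held at about 0.46 rad. I'll ease it to about 0.56 rad, so the fingers stay in front of the staple, and slide the first stretch.

>>> drive_tool(moves="0.0012 0.0049 0 0 1;0.0012 0.0049 0 0 1;0.0012 0.0049 0 0 1;0.0012 0.0049 0 0 1;0.0012 0.0049 0 0 1;0.0012 0.0049 0 0 1;0.0012 0.0049 0 0 1;0.0012 0.0049 0 0 1;0.0012 0.0049 0 0 1;0.0012 0.0049 0 0 1;-0.0026 0.0006 -0.0016 0 1;-0.0026 0.0006 -0.0016 0 1;0 0 0 0 1")

```text
time: 8.15
ee_pos: [0.5284, -0.0217, 0.1908]
eef_rot: [0.702, -0.085, -0.702, -0.085]
ft_force: [4.5, 1.7, -7.0]
width: 0.0228
```

Run:
```python
from h import *
from bench import r,cams
for n in ("scene","wrist"):
    c=cams.camera(n);cv2.imwrite(f"pics/{n}3.png",c["color"][:,:,::-1]);np.savez(f"pics/{n}3.npz",**c)
cv2.imwrite("pics/wz3.png",cv2.resize(c["color"][160:330,150:410,::-1],None,fx=3,fy=3,interpolation=2))
```

```text
(no output)
```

View pics/wz3.png

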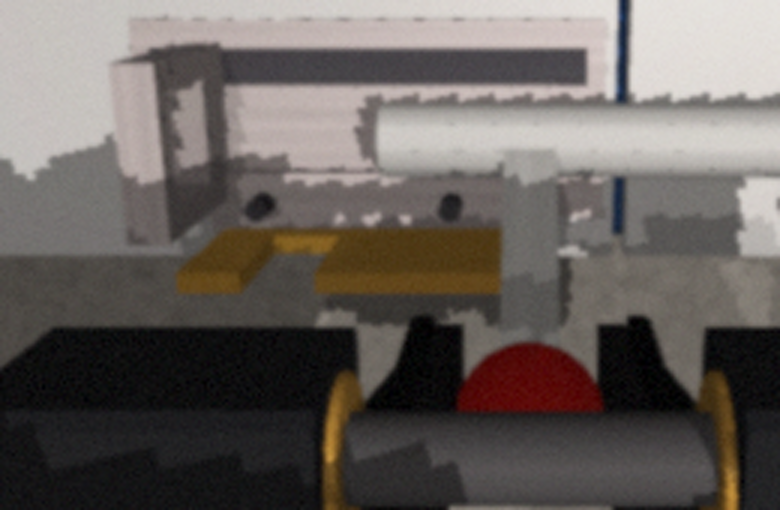

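View pics/scene3.png

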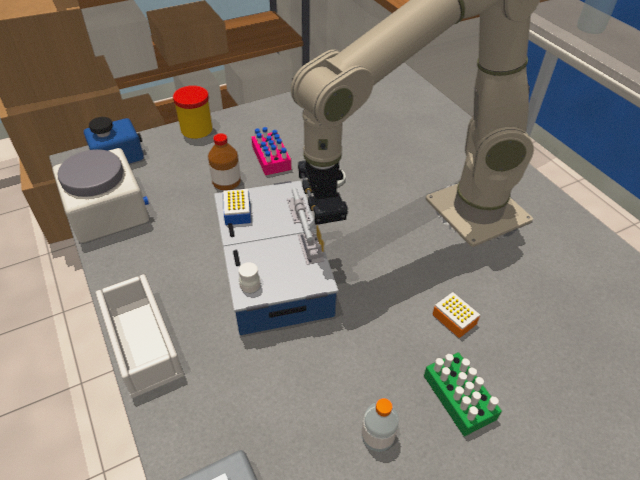

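```bash
python3 - <<'E'
from h import *
w=load("pics/wrist3.npz");d=np.load("chest.npz");R,o=d["R"],d["o"]
a=np.radians(-13.9);R=np.array([[np.cos(a),-np.sin(a)],[np.sin(a),np.cos(a)]])
f=lambda u,v,z:R.T@(plane(w,u,v,z)[:2]-o)*1000
for u in (229.7,255.7,149.7+183/3): print(u,np.round(f(u,250,.1625),1))
print("seam",f(149.7+622/3,170,.118),f(149.7+619/3,230,.118))
for z in (.18,.185,.19): print(z,f(149.7+530/3,250,z), f(149.7+531/3,217,z-.02))
E
python3 -c "
from bench import r;print(r.read_state()['ee_pos'])"
```

```text
229.7 [-112.3   75.1]
255.7 [-112.3   60.5]
210.7 [-112.4   85.8]
seam [-71.05580756   0.70967976] [-111.85225242    0.30271752]
0.18 [-106.53026988   20.75287508] [-93.72063755  20.62348304]
0.185 [-104.92725827   20.7534861 ] [-92.64604412  20.62758395]
0.19 [-103.32424666   20.75409712] [-91.57145069  20.63168487]
[ 0.52839773 -0.02176015  0.19078244]
```

>>> drive_tool(moves="0.0010 -0.0002 -0.001 0 1;0.0012 0.0049 0 0 1;0.0012 0.0049 0 0 1;0.0012 0.0049 0 0 1;0.0012 0.0049 0 0 1;0.0012 0.0049 0 0 1;0.0012 0.0049 0 0 1;0.0012 0.0049 0 0 1;0.0012 0.0049 0 0 1;0.0012 0.0049 0 0 1;0.0005 0.0019 0 0 1;0 0 0 0 1;0 0 0 0 1")

```text
time: 9.88
ee_pos: [0.5401, 0.0227, 0.1905]
eef_rot: [-0.701, 0.086, 0.702, 0.085]
ft_force: [-5.1, -0.6, 4.2]
width: 0.0231
```

Run:
```python
from h import *
from bench import r,cams
for n in ("scene","wrist"):
    c=cams.camera(n);cv2.imwrite(f"pics/{n}4.png",c["color"][:,:,::-1]);np.savez(f"pics/{n}4.npz",**c)
cv2.imwrite("pics/wz4.png",cv2.resize(c["color"][160:330,200:460,::-1],None,fx=3,fy=3,interpolation=2))
```

```text
(no output)
```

View pics/wz4.png

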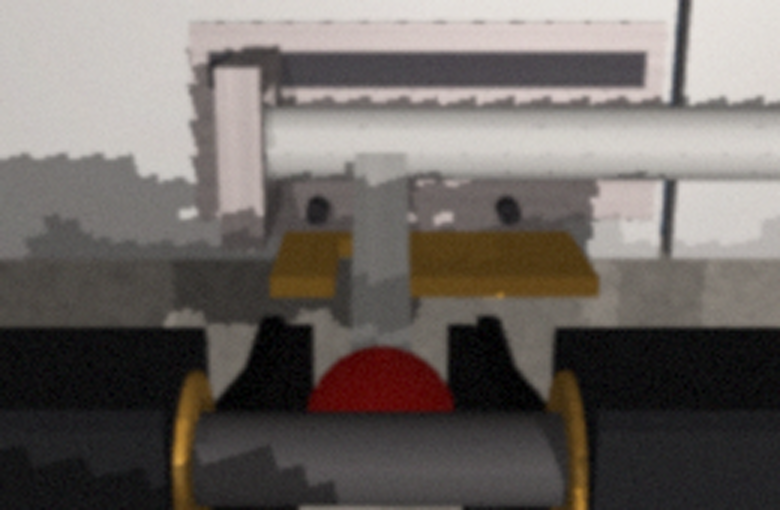

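Run:
```python
from h import *
w=load("pics/wrist4.npz");d=np.load("chest.npz");o=d["o"]
a=np.radians(-13.9);R=np.array([[np.cos(a),-np.sin(a)],[np.sin(a),np.cos(a)]])
f=lambda u,v,z:np.round(R.T@(plane(w,u,v,z)[:2]-o)*1000,1)
h=cv2.cvtColor(w["color"],cv2.COLOR_RGB2HSV)
for v in range(236,260):
    m=(h[v,:,0]>12)&(h[v,:,0]<32)&(h[v,:,1]>110);u=np.nonzero(m[270:410])[0]+270
    if len(u):
        br=np.nonzero(np.diff(u)>2)[0];print(v,u[0],[(u[i],u[i+1]) for i in br],u[-1])
for u in(270,337,598):print(u,f(199.7+u/3,252,.1625))
# stem
for z,v in((.18,252),(.185,252),(.165,220)):print(f(199.7+353/3,v,z),f(199.7+411/3,v,z))
cv2.imwrite("pics/wz4b.png",cv2.resize(w["color"][225:285,280:410,::-1],None,fx=6,fy=6,interpolation=0))
```

```text
237 296 [(np.int64(315), np.int64(337)), (np.int64(356), np.int64(359))] 387
238 295 [(np.int64(316), np.int64(337))] 389
239 294 [(np.int64(316), np.int64(337))] 390
240 294 [(np.int64(316), np.int64(337))] 391
241 294 [(np.int64(316), np.int64(337))] 391
242 293 [(np.int64(316), np.int64(337))] 392
243 293 [(np.int64(316), np.int64(337))] 392
244 293 [(np.int64(316), np.int64(337))] 393
245 293 [(np.int64(316), np.int64(337))] 394
246 292 [(np.int64(312), np.int64(337))] 394
247 291 [(np.int64(312), np.int64(337))] 395
248 291 [(np.int64(312), np.int64(337))] 396
249 291 [(np.int64(312), np.int64(337))] 396
250 291 [(np.int64(312), np.int64(337))] 397
251 290 [(np.int64(311), np.int64(337))] 398
252 290 [(np.int64(311), np.int64(337))] 398
253 290 [(np.int64(311), np.int64(337))] 398
254 290 [(np.int64(311), np.int64(337))] 398
255 290 [(np.int64(311), np.int64(337))] 398
256 290 [(np.int64(311), np.int64(337))] 398
257 290 [(np.int64(311), np.int64(337))] 398
258 290 [(np.int64(310), np.int64(337))] 397
259 305 [] 305
270 [-112.6   87.3]
337 [-112.6   74.7]
598 [-112.6   25.8]
[-106.9   71.2] [-106.9   61.4]
[-105.2   71.1] [-105.2   61.6]
[-93.6  71.5] [-93.6  61.1]
```

View pics/wz4b.png

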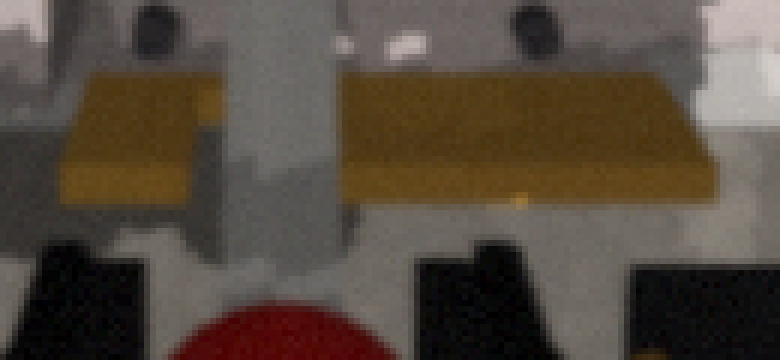

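Remeasured: the plate spans y 25.8–87.3 (61.5 mm against 62 given), its notch is centred at about 67.9, and the stem is at 66.3. I'll shift +1.6 mm and start lowering, watching the force.

>>> drive_tool(moves="0.0004 0.0016 0 0 1;-0.0022 0.0006 -0.0015 0 1;-0.0022 0.0006 -0.0015 0 1;-0.0023 0.0006 -0.002 0 1;-0.0023 0.0006 -0.002 0 1;0 0 0 0 1")

```text
time: 10.72
ee_pos: [0.5318, 0.0269, 0.1826]
eef_rot: [-0.702, 0.085, 0.702, 0.085]
ft_force: [-1.3, -2.7, -0.3]
width: 0.0231
```

>>> drive_tool(moves="-0.0014 0.0003 -0.0015 0 1;-0.0014 0.0003 -0.0015 0 1;-0.0014 0.0004 -0.0015 0 1;0 0 0 0 1")

```text
time: 11.22
ee_pos: [0.528, 0.028, 0.1782]
eef_rot: [-0.702, 0.085, 0.702, 0.085]
ft_force: [0.6, -2.6, -3.2]
width: 0.0232
```

No upward push at about 0.85 rad, past the 0.75 resting angle, so the stem is entering the notch.

>>> drive_tool(moves="-0.0018 0.0004 -0.0024 0 1;-0.0018 0.0005 -0.0024 0 1;-0.0016 0.0004 -0.0027 0 1;-0.0016 0.0004 -0.0027 0 1;-0.0016 0.0004 -0.0027 0 1;0 0 0 0 1")

```text
time: 11.98
ee_pos: [0.5195, 0.0302, 0.1653]
eef_rot: [-0.702, 0.085, 0.702, 0.085]
ft_force: [3.7, -3.1, -3.7]
width: 0.023
```

Run:
```python
from h import *
from bench import r,cams
for n in ("scene","wrist"):
    c=cams.camera(n);cv2.imwrite(f"pics/{n}5.png",c["color"][:,:,::-1]);np.savez(f"pics/{n}5.npz",**c)
cv2.imwrite("pics/wz5.png",cv2.resize(c["color"][140:330,200:460,::-1],None,fx=3,fy=3,interpolation=2))
```

```text
(no output)
```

View pics/wz5.png

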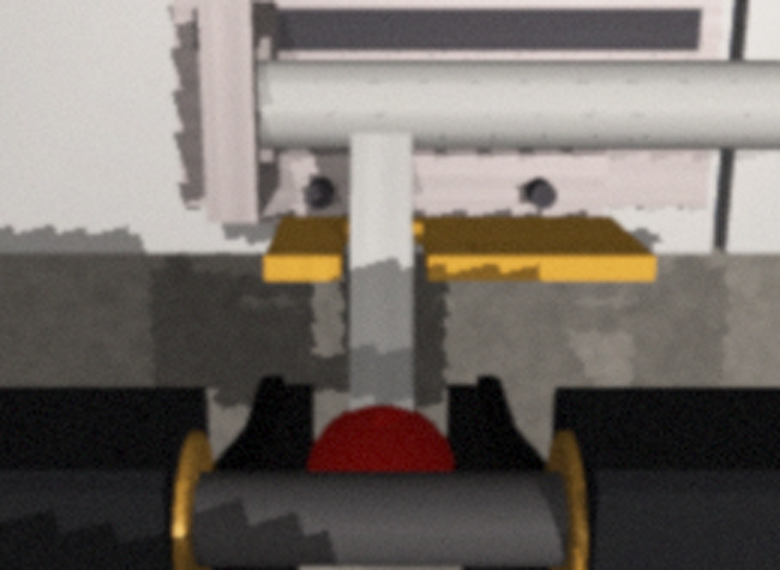

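The stem sits inside the notch with gaps on both sides. I'll continue to fully down.

>>> drive_tool(moves="-0.001 0.0 -0.0030 0 1;-0.001 0.0002 -0.003 0 1;-0.0009 0.0002 -0.003 0 1;-0.0007 0.0002 -0.003 0 1;-0.0005 0.0001 -0.003 0 1;0 0 0 0 1")

```text
time: 12.82
ee_pos: [0.5151, 0.0312, 0.1501]
eef_rot: [-0.702, 0.085, 0.702, 0.085]
ft_force: [-2.6, -0.0, -1.2]
width: 0.0233
```

>>> drive_tool(moves="-0.0004 0.0001 -0.003 0 1;-0.0003 0.0001 -0.003 0 1;-0.0001 0 -0.003 0 1;0 0 -0.002 0 1;0 0 0 0 1")

```text
time: 13.45
ee_pos: [0.5146, 0.0313, 0.1393]
eef_rot: [-0.702, 0.085, 0.702, 0.085]
ft_force: [-1.4, 0.3, -2.7]
width: 0.0231
```

>>> drive_tool(moves="0 0 -0.0015 0 1;0 0 0 0 1;0 0 0 0 0.8;0 0 0 0 0.65;0 0 0 0 0.55;0 0 0 0 0.55;0 0 0 0 0.55")

```text
time: 14.32
ee_pos: [0.5148, 0.0311, 0.138]
eef_rot: [0.702, -0.085, -0.702, -0.085]
ft_force: [0.2, -0.0, 0.2]
width: 0.0386
```

Run:
```python
from h import *
from bench import r,cams
for n in ("scene","wrist"):
    c=cams.camera(n);cv2.imwrite(f"pics/{n}6.png",c["color"][:,:,::-1]);np.savez(f"pics/{n}6.npz",**c)
```

```text
(no output)
```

View pics/wrist6.png

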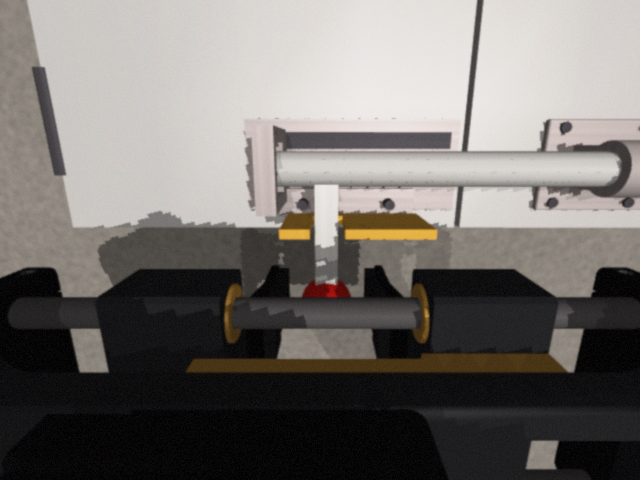

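The fingers are clear on both sides of the knob at (326,290), the stem is in the notch, and the force reads zero. Retreating straight up.

>>> drive_tool(moves="0 0 0.01 0 0.55;0 0 0.02 0 0.55;0 0 0.03 0 0.55;0 0 0.04 0 0.55;0 0 0.04 0 0.55;-0.04 0 0.02 0 0.55;-0.05 0 0 0 0.55;0 0 0 0 0.55;0 0 0 0 0.55")

```text
time: 15.55
ee_pos: [0.4251, 0.0311, 0.2988]
eef_rot: [0.702, -0.085, -0.701, -0.085]
ft_force: [0.3, 0.9, -0.6]
width: 0.0395
```

Run:
```python
from h import *
from bench import r,cams
I={}
for n in ("scene","wrist","top"):
    c=I[n]=cams.camera(n);cv2.imwrite(f"pics/{n}7.png",c["color"][:,:,::-1])
w,s=I["wrist"],I["scene"];d=np.load("chest.npz");R,o=d["R"],d["o"]
img=w["color"];kw,st=red(img,(200,100,450,265));ks,ss=red(s["color"],(300,205,360,260));print(kw,st,ks,ss)
p,e=tri(w,kw,s,ks);print(p,e,R.T@(p[:2]-o),r.read_state()["time"])
```

```text
[301.63454545 126.48      ] [ 89  14  26  27 550] [335.69090909 239.8       ] [32 31  8  9 55]
[0.51346248 0.03140293 0.14506077] [np.float64(0.00020576221425670888), np.float64(0.00020576221425673853)] [-0.15244396  0.06961706] 15.7
```

View pics/wrist7.png

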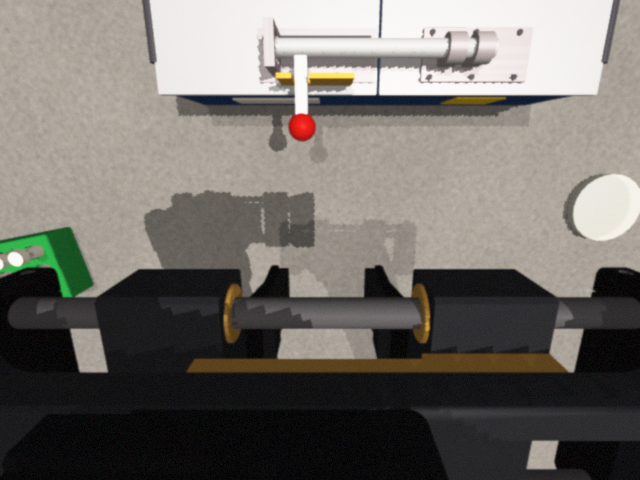

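View pics/scene7.png

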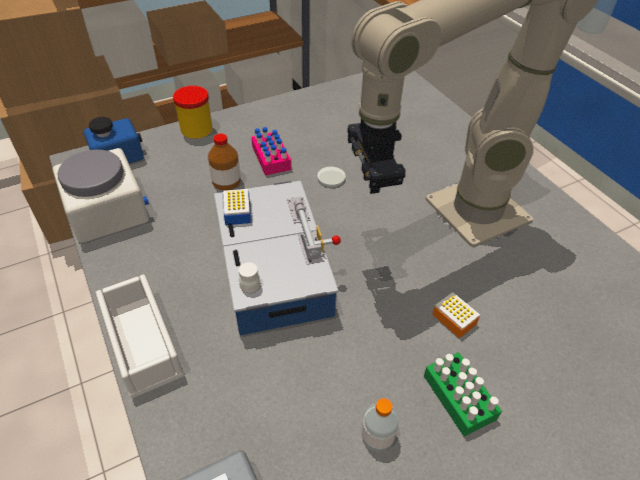

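The knob is at z = 145 mm (handle at about 1.55 rad) and chest y ≈ 68–70 (slide about 0.107). The stem lies in the notch, the gripper is clear, and nothing else has moved. Handing in.

```bash
python3 -c "
from bench import ticket;print(ticket.close_job())"
```

```text
the job is handed in; nothing more can be done
None
```

The chest is locked: the bolt is slid across, its handle is turned down into the keeper's notch, and the gripper has let go. I handed the job in at about 15.7 s of the 64 s allowed; it reports no verdict.

- **What I did:** I gripped the red knob with 8 N and raised the handle to about 0.5 rad. I then slid the bolt about 98 mm in +y and found the notch in the wrist camera, at chest y ≈ 68 mm. After a 1.6 mm correction the handle went down into the notch, and I released it and moved the gripper away.
- **Final position:** The knob is at z = 145 mm, so the handle is at about 1.55 rad. The bolt slide is about 0.106–0.108 m.
- **Forces:** While the handle was going down, the force read at the end of each move stayed under about 6 N and showed no upward push from the brass plate. The highest such reading in the whole run was about 8.5 N, while sliding. I did not read forces between those points.
- **Everything else:** No bystander moved visibly in the last scene picture; I checked this by eye only.
- **Disagreement:** The fitted chest length came out 1–2% too long in the pictures (406–410 mm against 400), which leaves about 1–2 mm of doubt in absolute positions along y. I placed the stem by measuring it against the notch in the same picture, so this did not matter there.

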